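# Mark a carton at the sprung marker and stack it

### The job

Push the plain carton along the green marking station until it is fully home against both steel stop blocks, with the sprung red plunger pressed all the way in, and hold it there steady for two seconds so that it is marked. Then set it down, without dropping it, right way up and squarely in line on top of the column of marked cartons, with the edges flush, and let go. Do not shift the column or disturb the tin, the bearing or the wrench.

Things in the scene. Friction and masses are not known exactly. Their poses are not given: they have to be found in the camera images.
- station: Fixed green steel marking station, 350 x 110 mm. Origin: on its centre line at bench level, below the stop face; +x = direction a carton is pushed, z up. Bed surface at z = 10 mm, from x = -240 mm (open entry end) to +110. Two steel guide rails, x = -235 to 0 mm, inner faces at y = +-33, 8 mm thick, tops at z = 24. Green housing behind the stop, x = 42 to 102 mm, up to z = 66.
- stop (a point): Middle of the stop face at bed surface height (10 mm above the bench), axes as the station's. The stop is two dark steel blocks with faces at x = 0, y = +-15 to +-37 mm, 50 mm high, the red plunger between them. A carton is fully home when its end face is at x = 0, so its own origin at x = -55 mm.
- plunger (a joint): Sprung red plunger between the stop blocks (pad 24 x 24 mm, centre 25 mm above the bed), travel in m: 0 = out, pad 15 mm in front of the stop face; 0.015 = flush with the stop face. Its spring takes 3 N to start, 7.5 N when flush; springs back and pushes the carton back when released.
- carton: Loose closed cardboard carton with a tape band and no red marks, the one to be marked: 110 (x) x 60 (y) x 50 (z) mm, about 0.45 kg. Origin: centre of its underside. It starts on the station's bed between the rails, its length along them, 35 to 85 mm short of the stop face.
- stack_low: Lower carton of the column, same size, a red square mark on each end; lies on a small fixed wooden pallet (150 x 90 mm, 12 mm high). Origin: centre of its underside, x along its length.
- stack_top: Upper carton of the column, same size and red marks, loose on the lower one, its top face 112 mm above the bench. Origin: centre of its underside, x along its length. The plain carton goes on top of it.
- tin: Bystander: open red tin, 90 mm across, 100 mm high; origin: centre of its underside. Leave alone.
- bearing: Bystander: steel bearing ring lying flat, 80 mm across, 22 mm high; origin: centre of its underside. Leave alone.
- wrench: Bystander: steel wrench 190 mm long lying flat; origin: middle of its underside. Leave alone.
There are look-alikes about, which are no part of the job. Leave any pink look-alike of the stack_low alone.

How it is judged (in metres and radians):
On the way:
1. the carton is held still, fully home against the stop (within 3 mm) with the plunger pressed in (over 12.5 mm), for 1.5 s (value of joint plunger above 0.0125 m and x of carton in the frame of stop above -0.058 m and z of carton in the frame of stop below 0.004 m and y of carton in the frame of stop between -0.006 and 0.006 m and linear speed of carton below 0.012 m/s), for 1.5 s.
At the end, for the whole second after the job is handed in: The carton rests released, still and upright on the column's upper carton, centres within 12 mm and lengths within 8 degrees; the column's two cartons are within 15 mm of where they began and within 12 mm of each other; the plunger is out again (horizontal distance between carton and stack_top below 0.012 m and z of carton in the frame of stack_top between 0.046 and 0.054 m and angle between the x axis of carton and the x axis of stack_top, either way round below 0.14 rad and angle between carton's own z axis and vertical below 0.06 rad and horizontal distance between stack_top and stack_low below 0.012 m and distance of each of stack_low, stack_top from where it was at the start of the episode below 0.015 m and value of joint plunger below 0.003 m and linear speed of carton below 0.02 m/s and angular speed of carton below 0.1 rad/s); the robot touches nothing.
It fails at once if the carton is dropped (it falls freely faster than 0.65 m/s, about 20 mm) (height (world z) of carton above 0.03 m and contact force between the fingers and carton below 0.05 N and linear speed of carton above 0.65 m/s).
It fails at once if the column is knocked over or shoved by more than 30 mm (distance of any of stack_top, stack_low from where it was at the start of the episode above 0.03 m).
It fails at once if the tin, the bearing or the wrench is moved by more than 30 mm (distance of any of tin, bearing, wrench from where it was at the start of the episode above 0.03 m).
It also fails if it takes over 64 s, if anything falls off the work surface, if the arm or the gripper's body presses on something with over 40 N, if the wrist force passes 120 N, or if a joint passes its speed limit or range.

### The arm

A 6-joint arm with a two-finger parallel gripper is mounted at the origin on the work surface. World frame = base frame: x ahead of the robot, y to its left, z up, the work surface at z = 0. Lengths are in mm, angles in rad, forces in N, time in s.
With the tool pointing down it reaches from about 275 to 750 mm from the base axis. Payload 10.2 kg.
Tool frame: the origin (TCP) lies at the very end of the fingers, on their centre line; the grasp point (between the pads) lies 19 mm behind it (ctrl.grip_depth is the distance from the TCP to the grasp point, in mm); z points along the fingers, x is the direction in which the jaws open and shut, and the axes are right-handed (so a half turn about z gives the same grasp; the last joint's range is limited). The gripper opens to 85 mm and grips with 20 to 120 N. Pads are 22 mm wide; open, the fingers measure 114 mm over their backs; the gripper's body (76 mm by 85 mm) begins 54 mm behind the grasp point. The pads swing forward as they close: fully open they stand 13 mm farther back than shut.
Start: joints at [0.937, 0.313, 1.498, -0, 1.331, -0.223], TCP at [209.668, 481.321, 208.794] pointing down, gripper open.
Joint ranges: [-2.94, 2.94], [-0.97, 2.17], [0.19, 2.56], [-1.23, 4.37], [0.02, 3.11], [-2.88, 2.88]. Speed limits (rad/s): [2.39, 2.39, 3.01, 3.14, 3.14, 3.14].

### API

Orientations are given as a unit quaternion [w, x, y, z].
In Python, from rig import ctrl gives the robot as it stands.
- The arm moves only by the tool play_rows, never from a script. Its argument "motion" is a list of rows, each a list of 2 entries, a list of its own where there are three numbers: the shift along the tool's x, y, z in mm, then the turn, a rotation vector about the tool's x, y, z in degrees. A call has 1 to 20 rows; each row shifts and turns the commanded pose from where the row before left it, along the tool's axes as they then stand; what a row does not reach is not made up. A row lasts 1/12 s, in which the tool goes at most 41.7 mm and 7.16 degrees, less where a joint would pass 70% of its speed; a pose out of reach is approached as far as the arm can. A call with a gripper value outside its range is refused whole. "fingers" is the finger opening in mm, from 0 to 85.4, set as the call begins (left out, the last holds). The fingers move at their own pace and stop on an object; "squeeze" is the grip in N (left out, the last holds). Time passes only in rows, so rows that do not move let the fingers close. It gives the time, the measured TCP pose, the force and the opening at its end, in the units of the state.
- ctrl.sense(): the state, without advancing time (a new reading comes with each control period).
- ctrl.capture(name): name is "scene" or "side" or "wrist"; returns the picture (384x512x3 uint8, red, green, blue); there is no depth.
- ctrl.get_calibration(name): a dict with "K" (3x3 intrinsics, pixels), "k1" (the pictures are not rectified: a ray, as slopes to the right and down, at radius r is drawn at 1 + k1 r^2 times it, then the intrinsics apply), "R" (3x3) and "t" (3): a world point X has camera coordinates R X + t; the wrist camera has in their place "tool_from_camera" (4x4, takes a point from camera to tool coordinates, whose origin is the TCP and whose axes are the tool frame's). Camera axes: x right, y down, z forward; pixel columns grow to the right and rows downward; lengths in mm; the calibration is good to about 2 mm. A picture is of the moment at which its call begins: read the wrist's pose just before it. get_calibration takes no time and is no camera call.
- ctrl.finish_job(): hands the job in, once; it reports no verdict.
Trained networks look in the newest picture that a camera, given by its name, has taken for a name from the list of things; names that differ only in an ending like _2 or _b are one class to them, and where a whole thing is asked for, a point or a joint stands for the part that bears it (a point fixed in the world has none). Each returns a list of dicts, best first, with "p" (0 to 1); they miss things now and then, are a little off and sometimes report something else, mostly with a low value. They report only what shows in the picture. A call takes as long as a camera call. They do not tell look-alikes from the thing itself.
- ctrl.spot_in(camera, name): "position" ([column, row] as shares, 0 to 1, of the picture: columns of its width, rows of its height, amid what is visible of it).
The state is a dict: "time_s": time; "joints": joint angles; "dq": joint speeds; "tau": joint torques, N m; "eef_pos": TCP position; "ee_rot": TCP orientation; "force": force on the tool from outside, world axes, zero at the start; "wrist_torque": the same for the moment, N m; "grip_width": opening from 0.0 (shut) to 1.0 (fully open).
Only numpy, scipy, OpenCV 4.12 (cv2) and the standard library are available. Lean on these libraries where they do the work, as an engineer would, in place of code of your own. Each camera call takes 0.05 s, during which the arm holds its last target. There are 200 camera calls.

## Working session

There is one attempt and no reset: what is moved stays moved. The work goes in short steps, Python scripts to look and compute and a tool call to move; the robot and the scene stay as the last step left them, time stands still between calls to the robot, and variables do not carry over. Pictures are saved under pics/ and viewed, about 8 in all and at most 12, crops included, and the job is handed in when it is done.

Besides the shell and the picture viewer there is one more tool, called after ">>>" as name([rows], argument=value, ...), one row to a line, values as JSON. play_rows: Moves the arm, as the interface text tells. Its arguments: {"type":"object","properties":{"motion":{"type":"array"},"fingers":{"type":"number"},"squeeze":{"type":"number"}},"required":["motion"]}

```bash
mkdir -p pics
cat > h.py <<'E'
import numpy as np, cv2
from rig import ctrl
from scipy.spatial.transform import Rotation as Ro
def rot(q): return Ro.from_quat([q[1],q[2],q[3],q[0]]).as_matrix()
def cam(name, s=None):
    c=ctrl.get_calibration(name)
    K=np.array(c["K"]);k1=c["k1"]
    if "R" in c: return K,k1,np.array(c["R"]),np.array(c["t"]).ravel()
    s=s or ctrl.sense(); T=np.eye(4);T[:3,:3]=rot(s["ee_rot"]);T[:3,3]=s["eef_pos"]
    M=np.linalg.inv(T@np.array(c["tool_from_camera"]))
    return K,k1,M[:3,:3],M[:3,3]
def proj(C,X):
    K,k1,R,t=C;return cv2.projectPoints(np.array(X,float).reshape(-1,3),cv2.Rodrigues(R)[0],t,K,np.array([k1,0,0,0.]))[0].reshape(-1,2)
def ray(C,px,z):
    K,k1,R,t=C
    n=cv2.undistortPoints(np.array(px,float).reshape(-1,1,2),K,np.array([k1,0,0,0.])).reshape(-1,2)
    d=np.c_[n,np.ones(len(n))]@R; o=-R.T@t
    return o+d*((z-o[2])/d[:,2])[:,None]
E
python3 - <<'E'
from h import *
s=ctrl.sense();print(s)
for n in("scene","side","wrist"):
    im=ctrl.capture(n);cv2.imwrite(f"pics/{n}0.png",cv2.resize(im[:,:,::-1],None,fx=1.5,fy=1.5,interpolation=cv2.INTER_CUBIC))
    C=cam(n,s);print(n,"campos",(-C[2].T@C[3]).round())
    for o,z in(("station",20),("stop",35),("carton",35),("stack_top",100),("stack_low",40),("tin",50),("bearing",11),("wrench",5)):
        for r in ctrl.spot_in(n,o)[:3]:
            p=np.array(r["position"])*[512,384];print(o,round(r["p"],2),p.round(),ray(C,p,z).round()[0])
E
```

```text
{'time_s': 0.0, 'joints': array([ 9.36586006e-01,  3.13475017e-01,  1.49844108e+00,  3.00767044e-06,
        1.33100339e+00, -2.23378045e-01]), 'dq': array([ 0.00038758, -0.00046757,  0.00076569,  0.00016109, -0.00132209,
        0.00121109]), 'tau': array([ 7.71974442e-05, -4.12270010e+01, -2.59741151e+01, -1.66824047e-04,
        4.15772956e-03,  3.04943399e-05]), 'eef_pos': array([209.49565497, 481.07664059, 208.22079362]), 'ee_rot': array([ 2.30225869e-04,  8.36472512e-01,  5.48008482e-01, -6.22189106e-04]), 'force': array([-0.50487875,  0.04624278, -0.40562734]), 'wrist_torque': array([ 0.00962491, -0.00557494,  0.00787794]), 'grip_width': 0.9990869476352119}
scene campos [1224.  739.  904.]
station 0.63 [313. 242.] [542. 257.  20.]
stop 0.84 [314. 241.] [549. 264.  35.]
carton 0.67 [308. 233.] [537. 233.  35.]
carton 0.57 [280. 220.] [554. 140.  35.]
stack_top 0.83 [182. 150.] [ 583. -274.  100.]
stack_low 0.87 [217. 144.] [ 422. -289.   40.]
stack_low 0.78 [130. 182.] [ 761. -330.   40.]
stack_low 0.76 [185. 168.] [ 593. -258.   40.]
tin 0.79 [402. 253.] [432. 470.  50.]
bearing 0.65 [207. 242.] [745.  35.  11.]
bearing 0.17 [312. 244.] [543. 256.  11.]
wrench 0.88 [158. 207.] [ 751. -200.    5.]
side campos [ -28. -976.  892.]
station 0.93 [216. 186.] [526. 218.  20.]
station 0.52 [165. 151.] [459. 541.  20.]
stop 0.69 [217. 188.] [514. 184.  35.]
carton 0.66 [235. 190.] [565. 143.  35.]
stack_top 0.88 [312. 252.] [ 556. -301.  100.]
stack_low 0.98 [376. 261.] [ 736. -368.   40.]
stack_low 0.88 [311. 274.] [ 546. -319.   40.]
stack_low 0.62 [264. 294.] [ 399. -318.   40.]
tin 0.89 [167. 153.] [443. 472.  50.]
bearing 0.72 [298. 199.] [745.  20.  11.]
wrench 0.77 [351. 238.] [ 773. -226.    5.]
wrist campos [140. 512. 374.]
tin 0.58 [321. 320.] [429. 481.  50.]
```

View pics/scene0.png

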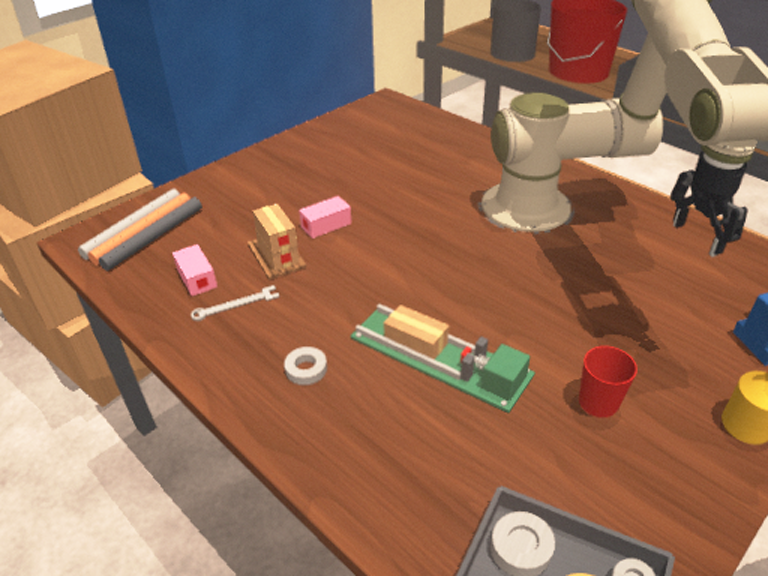

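View pics/side0.png

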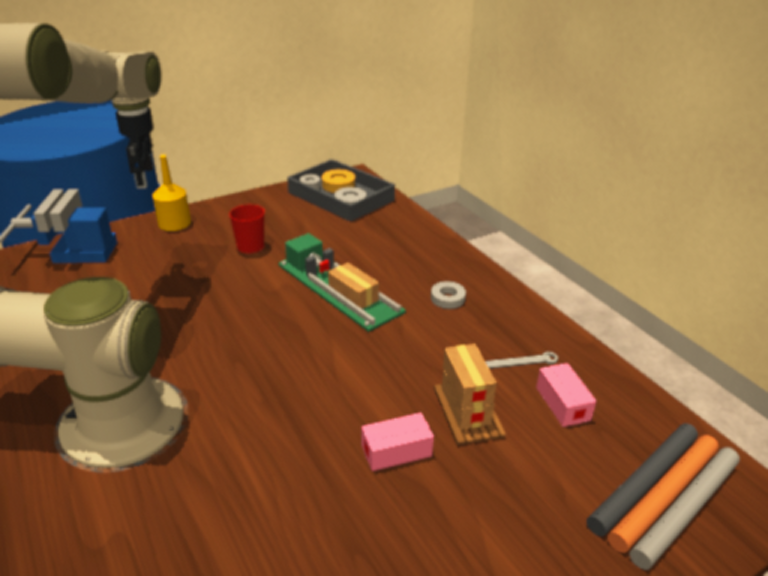

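The scene picture (at 1.5x) shows the station from (352,334) to (533,373), with the carton at (415,328). The column is at (277,240), with pink decoys at (325,215) and (195,268). The side picture agrees, with the column at (470,390) and the station at (340,280). Next I'll work out a rough pose and move above the station.

Run:
```python
from h import *
s=ctrl.sense()
C=cam("scene");print("scene corners",ray(C,np.array([[352,335],[380,306],[533,373],[511,408]])/1.5,8).round())
print("col top",ray(C,np.array([[253,209],[277,205],[299,234],[274,240]])/1.5,112).round())
C=cam("side");print("side",ray(C,np.array([[281,264],[371,326],[404,309]])/1.5,8).round())
print("col top",ray(C,np.array([[446,347],[477,345],[494,380],[459,387]])/1.5,112).round())
print("tool axes",rot(s["ee_rot"]).round(3)); print(np.array(ctrl.get_calibration("wrist")["tool_from_camera"]).round(2),ctrl.get_calibration("wrist")["K"])
```

```text
scene corners [[635.  33.   8.]
 [536.  12.   8.]
 [471. 353.   8.]
 [567. 373.   8.]]
col top [[ 582. -345.  112.]
 [ 534. -317.  112.]
 [ 572. -192.  112.]
 [ 623. -214.  112.]]
side [[470. 345.   8.]
 [541.  17.   8.]
 [637.  35.   8.]]
col top [[ 563. -222.  112.]
 [ 617. -246.  112.]
 [ 585. -338.  112.]
 [ 521. -322.  112.]]
tool axes [[ 0.399  0.917 -0.   ]
 [ 0.917 -0.399  0.   ]
 [-0.    -0.    -1.   ]]
[[ 1.0000e+00 -0.0000e+00  0.0000e+00  2.0000e-02]
 [ 0.0000e+00  9.5000e-01  3.0000e-01 -7.6080e+01]
 [-0.0000e+00 -3.0000e-01  9.5000e-01 -1.6605e+02]
 [ 0.0000e+00  0.0000e+00  0.0000e+00  1.0000e+00]] [[305.43131832   0.         253.73816781]
 [  0.         305.43131832 191.42372249]
 [  0.           0.           1.        ]]
```

>>> play_rows([
  [[-13.6,37.8,0],[0,0,0]],
  [[-13.6,37.8,0],[0,0,0]],
  [[-13.6,37.8,0],[0,0,0]],
  [[-13.6,37.8,0],[0,0,0]],
  [[-13.6,37.8,0],[0,0,0]],
  [[-13.6,37.8,0],[0,0,0]],
  [[-13.6,37.8,0],[0,0,0]],
  [[-13.6,37.8,0],[0,0,0]],
  [[-13.6,37.8,0],[0,0,0]],
  [[-13.6,37.8,0],[0,0,0]],
  [[-13.6,37.8,0],[0,0,0]],
  [[-13.6,37.8,0],[0,0,0]],
  [[0,0,0],[0,0,6.9]],
  [[0,0,0],[0,0,6.9]],
  [[0,0,0],[0,0,6.9]],
  [[0,0,0],[0,0,6.9]],
  [[0,0,0],[0,0,6.9]],
  [[0,0,0],[0,0,6.9]],
  [[0,0,0],[0,0,6.9]],
  [[0,0,0],[0,0,6.9]],
], fingers=85.4)

```text
time_s: 3.02
eef_pos: [560.4, 150.6, 208.7]
ee_rot: [-0.0, 0.995, 0.095, -0.0]
force: [0.5, 0.1, -0.6]
grip_width: 0.999
```

Run:
```python
from h import *
s=ctrl.sense();im=ctrl.capture("wrist");cv2.imwrite("pics/w1.png",cv2.resize(im[:,:,::-1],None,fx=1.5,fy=1.5,interpolation=cv2.INTER_CUBIC))
print(s["eef_pos"],rot(s["ee_rot"]).round(3)[:,0],s["time_s"])
```

```text
[560.3545996  150.56323128 208.74752295] [ 0.982  0.189 -0.   ] 3.0167
```

View pics/w1.png

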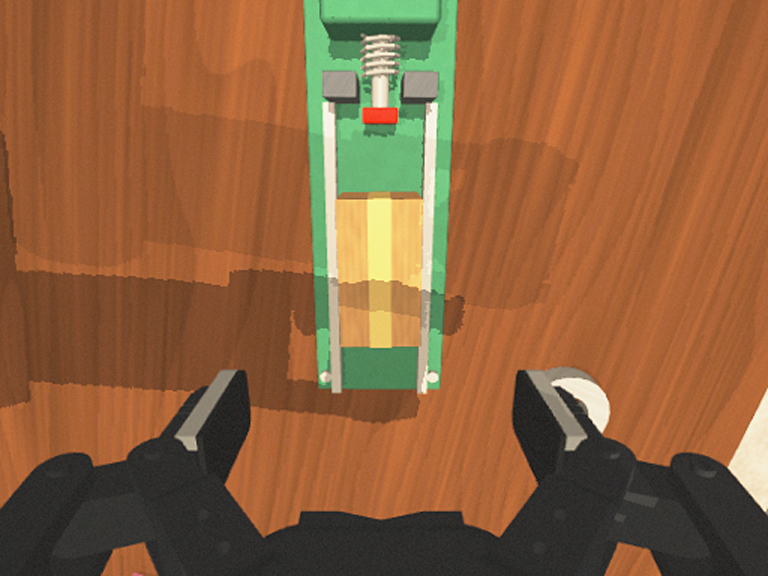

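The wrist picture (at 1.5x) shows the carton top from (336,199) to (421,347), lying between the rails. The stop blocks are at rows 72–102 and the plunger pad is at (380,115).

Run:
```python
from h import *
s=ctrl.sense();C=cam("wrist",s);R=rot(s["ee_rot"])
def tl(px,z): return ((ray(C,np.array(px)/1.5,z)-s["eef_pos"])@R).round(1)[:,:2]
a=ray(C,np.array([[336,199],[422,199],[421,347],[338,347]])/1.5,60)
print("carton tool",tl([[336,199],[422,199],[421,347],[338,347]],60),"world ctr",a.mean(0).round(1))
print("rails inner top",tl([[337,103],[341,392],[425,103],[418,392]],24))
print("rails outer top",tl([[324,103],[331,392],[437,103],[427,392]],24))
print("blocks top front",tl([[325,97],[357,97],[403,97],[437,97]],60))
print("bed entry corners",tl([[317,388],[440,388],[304,0],[458,0]],10))
```

```text
carton tool [[-29.4 -40. ]
 [ 29.1 -40. ]
 [ 31.3  70.2]
 [-31.2  70.2]] world ctr [563.  135.7  60. ]
rails inner top [[ -30.4 -104.4]
 [ -33.6  129.8]
 [  32.8 -104.3]
 [  33.3  129.9]]
rails outer top [[ -39.7 -104.4]
 [ -42.3  129.9]
 [  41.4 -104.4]
 [  41.1  129.9]]
blocks top front [[ -34.8 -105.2]
 [ -14.2 -105.1]
 [  15.3 -105.1]
 [  37.2 -105.2]]
bed entry corners [[ -56.5  134. ]
 [  54.3  134.1]
 [ -53.4 -175.1]
 [  55.9 -175. ]]
```

>>> play_rows([
  [[0,3,18],[0,0,0.3]],
  [[0,3,18],[0,0,0]],
  [[0,3,18],[0,0,0]],
  [[0,3,18],[0,0,0]],
  [[0,3,18],[0,0,0]],
  [[0,0,18],[0,0,0]],
  [[0,0,18],[0,0,0]],
  [[0,0,18],[0,0,0]],
  [[0,0,14],[0,0,0]],
  [[0,0,10],[0,0,0]],
  [[0,0,8],[0,0,0]],
  [[0,0,5],[0,0,0]],
  [[0,0,0],[0,0,0]],
  [[0,0,0],[0,0,0]],
])

```text
time_s: 4.23
eef_pos: [563.5, 135.9, 28.2]
ee_rot: [0.0, 0.995, 0.096, 0.0]
force: [0.5, -0.1, -0.8]
grip_width: 1.001
```

>>> play_rows([
  [[0,0,0],[0,0,0]],
  [[0,0,0],[0,0,0]],
  [[0,0,0],[0,0,0]],
  [[0,0,0],[0,0,0]],
  [[0,0,0],[0,0,0]],
  [[0,0,0],[0,0,0]],
  [[0,0,0],[0,0,0]],
  [[0,0,0],[0,0,0]],
  [[0,0,0],[0,0,0]],
  [[0,0,0],[0,0,0]],
], fingers=40, squeeze=50)

```text
time_s: 5.07
eef_pos: [563.6, 135.9, 29.0]
ee_rot: [0.0, 0.995, 0.096, 0.001]
force: [-2.1, -0.7, 6.3]
grip_width: 0.674
```

>>> play_rows([
  [[0,-1,-0.5],[0,0,0]],
  [[0,-3,-0.3],[0,0,0]],
  [[0,-4,0],[0,0,0]],
  [[0,-4,0],[0,0,0]],
  [[0,-4,0],[0,0,0]],
  [[0,-4,0],[0,0,0]],
  [[0,-4,0],[0,0,0]],
  [[0,-4,0],[0,0,0]],
  [[0,-4,0],[0,0,0]],
  [[0,-4,0],[0,0,0]],
  [[0,-3,0],[0,0,0]],
  [[0,-3,0],[0,0,0]],
  [[0,-3,0],[0,0,0]],
  [[0,-2,0],[0,0,0]],
  [[0,-2,0],[0,0,0]],
  [[0,-2,0],[0,0,0]],
  [[0,-2,0],[0,0,0]],
  [[0,-2,0],[0,0,0]],
  [[0,0,0],[0,0,0]],
  [[0,0,0],[0,0,0]],
])

```text
time_s: 6.73
eef_pos: [553.2, 189.4, 29.0]
ee_rot: [0.001, 0.995, 0.096, 0.001]
force: [0.9, -7.9, 4.8]
grip_width: 0.676
```

>>> play_rows([
  [[0,-1,0],[0,0,0]],
  [[0,-1,0],[0,0,0]],
  [[0,-1,0],[0,0,0]],
  [[0,-1,0],[0,0,0]],
  [[0,-1,0],[0,0,0]],
  [[0,-1,0],[0,0,0]],
  [[0,-1,0],[0,0,0]],
  [[0,-1,0],[0,0,0]],
  [[0,-1,0],[0,0,0]],
  [[0,0,0],[0,0,0]],
  [[0,0,0],[0,0,0]],
])

```text
time_s: 7.65
eef_pos: [551.7, 197.6, 29.0]
ee_rot: [0.001, 0.995, 0.096, 0.001]
force: [2.4, -11.1, 5.4]
grip_width: 0.676
```

>>> play_rows([
  [[0,-0.5,0],[0,0,0]],
  [[0,-0.5,0],[0,0,0]],
  [[0,-0.5,0],[0,0,0]],
  [[0,-0.5,0],[0,0,0]],
  [[0,0,0],[0,0,0]],
])

```text
time_s: 8.07
eef_pos: [551.4, 199.1, 29.0]
ee_rot: [0.002, 0.995, 0.096, 0.001]
force: [1.8, -13.4, 5.1]
grip_width: 0.673
```

>>> play_rows([
  [[0,-0.5,0],[0,0,0]],
  [[0,-0.5,0],[0,0,0]],
  [[0,-0.5,0],[0,0,0]],
  [[0,-0.5,0],[0,0,0]],
  [[0,0,0],[0,0,0]],
])

```text
time_s: 8.48
eef_pos: [551.3, 199.3, 29.1]
ee_rot: [0.003, 0.995, 0.095, 0.0]
force: [1.0, -23.5, 6.2]
grip_width: 0.675
```

>>> play_rows([
  [[0,0,0],[0,0,0]],
  [[0,0,0],[0,0,0]],
  [[0,0,0],[0,0,0]],
  [[0,0,0],[0,0,0]],
  [[0,0,0],[0,0,0]],
  [[0,0,0],[0,0,0]],
  [[0,0,0],[0,0,0]],
  [[0,0,0],[0,0,0]],
  [[0,0,0],[0,0,0]],
  [[0,0,0],[0,0,0]],
  [[0,0,0],[0,0,0]],
  [[0,0,0],[0,0,0]],
  [[0,0,0],[0,0,0]],
  [[0,0,0],[0,0,0]],
  [[0,0,0],[0,0,0]],
  [[0,0,0],[0,0,0]],
  [[0,0,0],[0,0,0]],
  [[0,0,0],[0,0,0]],
  [[0,0,0],[0,0,0]],
  [[0,0,0],[0,0,0]],
])

```text
time_s: 10.15
eef_pos: [551.3, 199.3, 29.1]
ee_rot: [0.003, 0.995, 0.095, 0.0]
force: [2.4, -23.2, 6.6]
grip_width: 0.672
```

Run:
```python
from h import *
s=ctrl.sense();im=ctrl.capture("wrist");cv2.imwrite("pics/w2.png",cv2.resize(im[:,:,::-1],None,fx=1.5,fy=1.5,interpolation=cv2.INTER_CUBIC))
print(s["eef_pos"],s["force"],s["time_s"])
```

```text
[551.26051107 199.25528992  29.07246368] [  2.40100008 -23.24874361   6.62358291] 10.15
```

View pics/w2.png

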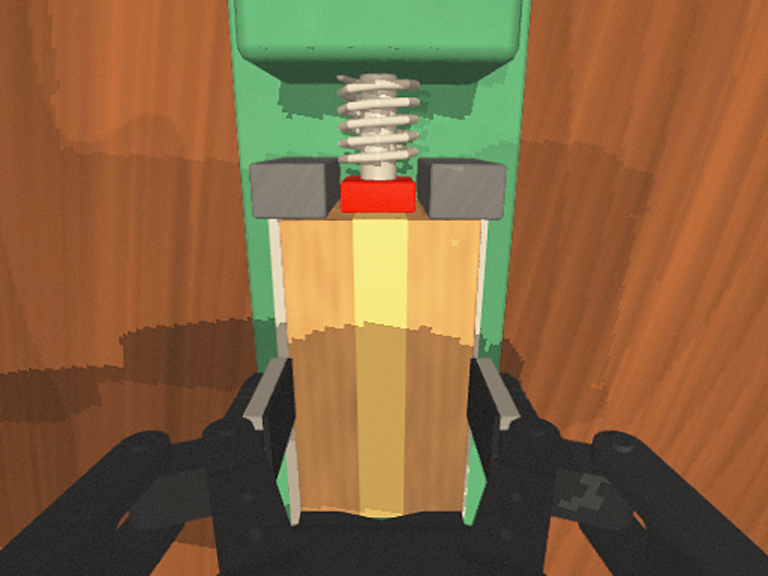

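Fully home: the carton's end is flush with both blocks (row 218), and the plunger pad is back between them. I'll hold a little longer, then back off and lift.

>>> play_rows([
  [[0,0,0],[0,0,0]],
  [[0,0,0],[0,0,0]],
  [[0,0,0],[0,0,0]],
  [[0,0,0],[0,0,0]],
  [[0,0,0],[0,0,0]],
  [[0,0,0],[0,0,0]],
  [[0,1,0],[0,0,0]],
  [[0,2,0],[0,0,0]],
  [[0,4,0],[0,0,0]],
  [[0,5,0],[0,0,0]],
  [[0,5,0],[0,0,0]],
  [[0,5,0],[0,0,0]],
  [[0,3,0],[0,0,0]],
  [[0,0,-1],[0,0,0]],
  [[0,0,-3],[0,0,0]],
  [[0,0,-6],[0,0,0]],
  [[0,0,-12],[0,0,0]],
  [[0,0,-18],[0,0,0]],
  [[0,0,-20],[0,0,0]],
  [[0,0,-20],[0,0,0]],
], squeeze=60)

```text
time_s: 11.87
eef_pos: [554.8, 178.2, 110.2]
ee_rot: [-0.0, 0.995, 0.096, -0.0]
force: [0.3, -0.1, -3.4]
grip_width: 0.669
```

>>> play_rows([
  [[0,0,-20],[0,0,0]],
  [[0,0,-20],[0,0,0]],
  [[0,0,-20],[0,0,0]],
  [[0,0,-20],[0,0,0]],
  [[0,0,-20],[0,0,0]],
  [[-1,5,-20],[0,0,0]],
  [[-2,10,-20],[0,0,0]],
  [[-3,15,-14],[0,0,0]],
  [[-4,20,-8],[0,0,0]],
  [[-5,25,0],[0,0,0]],
  [[-5,25,0],[0,0,0]],
  [[-5,25,0],[0,0,0]],
  [[-5,25,0],[0,0,0]],
  [[-5,25,0],[0,0,0]],
  [[-5,25,0],[0,0,0]],
  [[-5,25,0],[0,0,0]],
  [[-5,25,0],[0,0,0]],
  [[-5,25,0],[0,0,0]],
  [[-5,25,0],[0,0,0]],
  [[-5,25,0],[0,0,0]],
])

```text
time_s: 13.53
eef_pos: [552.6, -154.3, 271.5]
ee_rot: [0.0, 0.995, 0.096, 0.0]
force: [-0.3, 0.3, -3.9]
grip_width: 0.666
```

>>> play_rows([
  [[-5,24,0],[0,0,0]],
  [[-5,24,0],[0,0,0]],
  [[-5,24,0],[0,0,0]],
  [[-5,24,0],[0,0,0]],
  [[-5,24,0],[0,0,0]],
  [[-5,24,0],[0,0,0]],
  [[-5,22,0],[0,0,0]],
  [[-5,18,0],[0,0,0]],
  [[-3,10,0],[0,0,0]],
  [[-2,6,0],[0,0,0]],
  [[0,2,0],[0,0,2]],
  [[0,0,0],[0,0,4]],
  [[0,0,0],[0,0,5.2]],
  [[0,0,0],[0,0,5.2]],
  [[0,0,0],[0,0,5.2]],
  [[0,0,0],[0,0,4]],
  [[0,0,0],[0,0,2.4]],
  [[0,0,0],[0,0,0]],
  [[0,0,0],[0,0,0]],
  [[0,0,0],[0,0,0]],
])

```text
time_s: 15.2
eef_pos: [547.4, -359.7, 270.9]
ee_rot: [-0.0, 0.989, -0.147, 0.0]
force: [0.3, 0.3, -3.3]
grip_width: 0.669
```

Run:
```python
from h import *
s=ctrl.sense();im=ctrl.capture("wrist");cv2.imwrite("pics/w3.png",cv2.resize(im[:,:,::-1],None,fx=1.5,fy=1.5,interpolation=cv2.INTER_CUBIC))
print(s["eef_pos"],rot(s["ee_rot"]).round(3)[:,0],s["time_s"])
```

```text
[ 547.40350859 -359.74748666  270.89694586] [ 0.957 -0.291  0.   ] 15.2
```

View pics/w3.png

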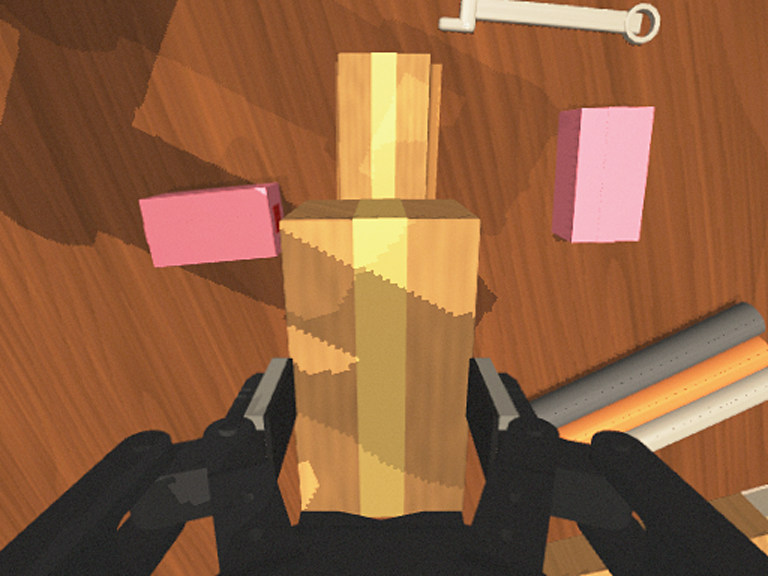

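The picture shows the held carton sitting square, with its front top edge at row 219 from column 283 to 479. The column's top face lies ahead, with its far edge at row 53 from column 338 to 431. The far edge is visible, so I can compare the two.

Run:
```python
from h import *
s=ctrl.sense();C=cam("wrist",s);R=rot(s["ee_rot"])
def tl(px,z): return ((ray(C,np.array(px)/1.5,z)-s["eef_pos"])@R).round(1)[:,:2]
zt=s["eef_pos"][2]
print("top far/near",tl([[338,53],[431,53],[336.5,198],[430,198]],112), "tape",tl([[371,53],[396,53],[371,198],[396,198]],112))
print("held",tl([[281,219],[479,219],[297,505],[465,505]],zt+31),"tape",tl([[353,219],[407.5,219],[358,510],[405,510]],zt+31))
im=cv2.cvtColor(cv2.imread("pics/w3.png"),cv2.COLOR_BGR2RGB).astype(int)
for r in(70,110,150,190): # edges
    g=im[r,320:450].sum(1); print(r,[(i+320,int(g[i+2]-g[i-2])) for i in range(2,128) if abs(g[i+2]-g[i-2])>70])
```

```text
top far/near [[ -26.5 -133.5]
 [  33.7 -133.5]
 [ -29.9  -40. ]
 [  35.7  -40. ]] tape [[  -5.1 -133.4]
 [  11.1 -133.4]
 [  -5.7  -40. ]
 [  11.8  -40. ]]
held [[-28.4 -55.6]
 [ 30.3 -55.6]
 [-29.8  50. ]
 [ 32.3  50.1]] tape [[ -7.  -55.6]
 [  9.1 -55.6]
 [ -7.3  52.2]
 [ 10.1  52.2]]
70 [(335, 105), (336, 154), (337, 185), (338, 179), (339, 130), (340, 79), (370, 125), (371, 163), (372, 126), (394, -86), (395, -140), (396, -162), (397, -135), (427, -85), (428, -172), (429, -206), (430, -132), (432, 100), (433, 114), (439, -81), (440, -165), (441, -213), (442, -176), (443, -110)]
110 [(335, 104), (336, 132), (337, 153), (338, 158), (339, 142), (340, 101), (370, 112), (371, 137), (372, 103), (394, -92), (395, -123), (396, -125), (397, -96), (426, -138), (427, -206), (428, -211), (429, -87), (431, 110), (432, 93), (438, -139), (439, -166), (440, -227), (441, -145)]
150 [(335, 94), (336, 140), (337, 191), (338, 175), (339, 157), (340, 117), (369, 112), (370, 152), (371, 157), (372, 100), (394, -110), (395, -144), (396, -122), (426, -166), (427, -142), (428, -99), (430, 105), (436, -166), (437, -216), (438, -204), (439, -150)]
190 [(335, 110), (336, 132), (337, 72), (338, 92), (339, 104), (340, 89), (341, 130), (342, 85), (370, 79), (371, 109), (372, 105), (373, 73), (393, -99), (394, -119), (395, -134), (396, -79), (424, -103), (425, -120), (426, -98), (434, -121), (435, -193), (436, -179), (437, -130)]
```

>>> play_rows([
  [[0.1,-4,0],[0,0,0.4]],
  [[0.2,-10,0],[0,0,0]],
  [[0.3,-16,0],[0,0,0]],
  [[0.4,-18,0],[0,0,0]],
  [[0.3,-16,0],[0,0,0]],
  [[0.2,-10,0],[0,0,0]],
  [[0.2,-4,3],[0,0,0]],
  [[0,0,8],[0,0,0]],
  [[0,0,15],[0,0,0]],
  [[0,0,18],[0,0,0]],
  [[0,0,18],[0,0,0]],
  [[0,0,18],[0,0,0]],
  [[0,0,15],[0,0,0]],
  [[0,0,12],[0,0,0]],
  [[0,0,8],[0,0,0]],
  [[0,0,5],[0,0,0]],
  [[0,0,3],[0,0,0]],
  [[0,0,2],[0,0,0]],
  [[0,0,0],[0,0,0]],
  [[0,0,0],[0,0,0]],
])

```text
time_s: 16.92
eef_pos: [572.4, -286.5, 146.1]
ee_rot: [0.0, 0.988, -0.152, 0.0]
force: [0.6, -0.1, -2.9]
grip_width: 0.67
```

Run:
```python
from h import *
s=ctrl.sense();print(s["eef_pos"],rot(s["ee_rot"]).round(3)[:,0],s["force"],s["time_s"])
o=[]
for n,(x,y) in(("scene",(80,60)),("side",(190,170))):
    im=ctrl.capture(n)[y:y+130,x:x+195,::-1];o.append(cv2.resize(im,(390*1,260)))
cv2.imwrite("pics/c4.png",np.hstack(o))
```

```text
[ 572.41299738 -286.53223816  146.12793488] [ 0.954 -0.3    0.001] [ 0.58763084 -0.07394307 -2.92538601] 16.9167
```

View pics/c4.png

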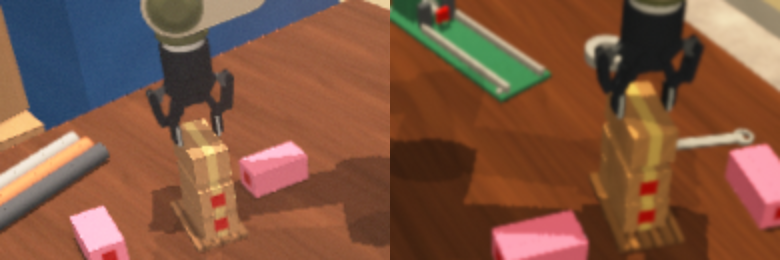

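Both views show the carton directly above the column and in line with it, about 15 mm up. Next I'll creep down.

>>> play_rows([
  [[0,0,2],[0,0,0]],
  [[0,0,2],[0,0,0]],
  [[0,0,2],[0,0,0]],
  [[0,0,2],[0,0,0]],
  [[0,0,1],[0,0,0]],
  [[0,0,1],[0,0,0]],
  [[0,0,1],[0,0,0]],
  [[0,0,1],[0,0,0]],
  [[0,0,0],[0,0,0]],
  [[0,0,0],[0,0,0]],
])

```text
time_s: 17.85
eef_pos: [572.2, -286.3, 133.5]
ee_rot: [-0.0, 0.988, -0.152, -0.0]
force: [-0.2, 0.4, -3.3]
grip_width: 0.673
```

>>> play_rows([
  [[0,0,0.5],[0,0,0]],
  [[0,0,0.5],[0,0,0]],
  [[0,0,0.5],[0,0,0]],
  [[0,0,0.5],[0,0,0]],
  [[0,0,0],[0,0,0]],
  [[0,0,0],[0,0,0]],
])

```text
time_s: 18.35
eef_pos: [572.2, -286.3, 131.6]
ee_rot: [-0.0, 0.988, -0.152, -0.0]
force: [0.8, 0.0, -3.2]
grip_width: 0.671
```

>>> play_rows([
  [[0,0,0.5],[0,0,0]],
  [[0,0,0.5],[0,0,0]],
  [[0,0,0],[0,0,0]],
  [[0,0,0],[0,0,0]],
])

```text
time_s: 18.68
eef_pos: [572.3, -286.4, 131.2]
ee_rot: [0.0, 0.988, -0.152, 0.0]
force: [-2.2, 1.5, 2.7]
grip_width: 0.668
```

Contact made at the expected height. Now I'll release gently.

>>> play_rows([
  [[0,0,0],[0,0,0]],
  [[0,0,0],[0,0,0]],
  [[0,0,0],[0,0,0]],
  [[0,0,0],[0,0,0]],
  [[0,0,0],[0,0,0]],
], squeeze=20)

```text
time_s: 19.1
eef_pos: [572.4, -286.4, 131.2]
ee_rot: [0.0, 0.988, -0.152, 0.0]
force: [-2.7, 1.3, 6.5]
grip_width: 0.668
```

>>> play_rows([
  [[0,0,0],[0,0,0]],
  [[0,0,0],[0,0,0]],
  [[0,0,0],[0,0,0]],
  [[0,0,0],[0,0,0]],
  [[0,0,0],[0,0,0]],
  [[0,0,0],[0,0,0]],
  [[0,0,0],[0,0,0]],
  [[0,0,0],[0,0,0]],
  [[0,0,0],[0,0,0]],
  [[0,0,0],[0,0,0]],
], fingers=80)

```text
time_s: 19.93
eef_pos: [572.3, -286.3, 130.6]
ee_rot: [0.0, 0.988, -0.152, 0.0]
force: [-0.2, 1.2, -0.1]
grip_width: 0.938
```

>>> play_rows([
  [[0,0,-2],[0,0,0]],
  [[0,0,-5],[0,0,0]],
  [[0,0,-8],[0,0,0]],
  [[0,0,-12],[0,0,0]],
  [[0,0,-15],[0,0,0]],
  [[0,0,-20],[0,0,0]],
  [[0,0,-25],[0,0,0]],
  [[0,0,-25],[0,0,0]],
  [[0,0,-25],[0,0,0]],
  [[0,15,-20],[0,0,0]],
  [[0,25,0],[0,0,0]],
  [[0,25,0],[0,0,0]],
  [[0,15,0],[0,0,0]],
  [[0,0,0],[0,0,0]],
  [[0,0,0],[0,0,0]],
  [[0,0,0],[0,0,0]],
])

```text
time_s: 21.27
eef_pos: [548.6, -361.9, 287.8]
ee_rot: [-0.0, 0.988, -0.151, 0.0]
force: [0.0, -0.1, -0.8]
grip_width: 0.938
```

Run:
```python
from h import *
s=ctrl.sense();print(s["eef_pos"],s["force"],s["grip_width"],s["time_s"])
o=[cv2.resize(ctrl.capture("wrist")[:,:,::-1],(390,292))]
for n,(x,y) in(("scene",(130,110)),("side",(270,200))):
    im=ctrl.capture(n)[y:y+90,x:x+90,::-1];o.append(cv2.resize(im,(200,292) if 0 else (205,292)))
cv2.imwrite("pics/c5.png",np.hstack(o))
```

```text
[ 548.59815085 -361.85438353  287.8212474 ] [ 0.01599588 -0.06741684 -0.83913653] 0.9383440757742736 21.2667
```

View pics/c5.png

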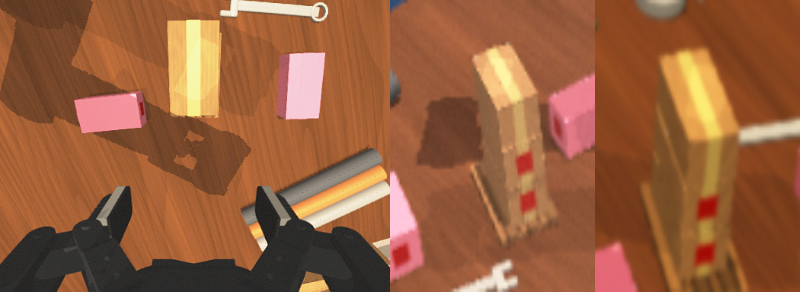

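The carton sits flush and upright on the column in all three views. The gripper is clear and nothing else has moved.

```bash
python3 -c "
from rig import ctrl
print(ctrl.finish_job())"
```

```text
the job is handed in; nothing more can be done
None
```

The carton is marked, stacked on the column and released, and the job is handed in at about 21 s of the 64 s allowed. The hand-in reports no verdict, so the results below are from my own checks.

- **Marking:** I gripped the plain carton and pushed it about 65 mm, until the force jumped to 23 N and it stopped moving. The wrist picture showed its end flush with both stop blocks and the plunger pad back between them. It was held there about 2 s.
- **Placing:** I backed it off the plunger, carried it over and lined it up with the column using the wrist camera. I lowered it slowly until it touched at the expected height, then let go.
- **Last checks:** The wrist, scene and side pictures showed the carton upright and flush on the column. The column, the wrench and the pink look-alikes looked undisturbed, and the force reading was near zero with the gripper clear.
- **Not checked:** I did not look at the tin again, and the bearing showed only partly at the edge of the last picture; the arm stayed well clear of both. I also did not re-photograph the plunger springing back out.

No check failed or disagreed.

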